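# Nest a perfume bottle and snap its over-cap on

## Robot

A 6-joint arm with a two-finger parallel gripper is mounted at the origin on the work surface; the furniture and walls round the work are solid. World frame = base frame: x ahead of the robot, y to its left, z up, the work surface at z = 0. Lengths are in m, angles in rad, forces in N, time in s.
With the tool pointing down it reaches from about 0.35 to 0.875 m from the base axis. Payload 15.5 kg.
Tool frame: the origin (TCP) lies on the mounting face of the last link; the fingertips stand 173 mm ahead of it and the grasp point (between the pads) lies 155 mm ahead of it; x points along the fingers, z is the direction in which the jaws open and shut, and the axes are right-handed (so a half turn about x gives the same grasp; the last joint's range is limited). The gripper opens to 85 mm and grips with 20 to 120 N. Pads are 22 mm wide; open, the fingers measure 114 mm over their backs; the gripper's body (76 mm by 85 mm) begins 54 mm behind the grasp point. The pads swing forward as they close: fully open they stand 13 mm farther back than shut.
Start: joints at [1.25, 0.494, 1.345, -0, 1.302, -0.096], TCP at [0.139, 0.609, 0.405] pointing down, gripper open.
Joint ranges: [-2.91, 2.91], [-0.82, 2.16], [0.22, 2.67], [-1.22, 4.37], [0.12, 2.79], [-3.08, 3.08]. Speed limits (rad/s): [1.89, 1.89, 2.57, 3.01, 3.01, 3.01].

## Interface

Orientations are given as a unit quaternion [w, x, y, z].
In Python, from rig import manip gives the robot as it stands. The module is installed in compiled form; this text tells all that it offers. Calls block until the motion is done:
- manip.move_pose(position, orientation): joint-space move of the TCP to a pose.
- manip.servo_line(position, v=0.15, attitude=None, f_stop=None): straight line of the TCP; attitude=None keeps the orientation; v is the mean speed in m/s. With f_stop (N) it stops when the force on the tool has changed by that much, and returns True; else False.
- manip.move_j(angles): joint-space move.
- manip.gripper_open() and manip.grasp(squeeze=None): open the fingers fully, or close them until they stop; squeeze is the grip in N (None keeps the last).
- manip.wait(seconds).
- manip.inverse_kinematics(position, orientation): joint angles nearest the present ones, or None.
- manip.state(): the state.
- manip.camera(name): name is "scene" or "top" or "wrist"; returns a dict with "color" (420x560x3 uint8, red, green, blue), "camera_matrix" (3x3 intrinsics, pixels), "T" (4x4, takes a point from camera to world coordinates). Camera axes: x right, y down, z forward; pixel columns grow to the right and rows downward; lengths in m; the calibration is good to about 2 mm. A picture is of the moment at which its call begins. There is no depth.
A pose or a line that the arm cannot do raises manip.IKError and nothing moves.
- manip.hand_in(): hands the job in, once; it reports no verdict.
The state is a dict: "t": time; "q": joint angles; "qvel": joint speeds; "effort": joint torques, N m; "tcp_pos": TCP position; "orientation": TCP orientation; "force": force on the tool from outside, world axes, zero at the start; "torque": the same for the moment, N m; "finger_gap": finger opening in m.
Only numpy, scipy, OpenCV 4.12 (cv2) and the standard library are available. Lean on these libraries where they do the work, as an engineer would, in place of code of your own. Each camera call takes 0.05 s, during which the arm holds its last target. There are 200 camera calls.

## Task

Cap the perfume bottle: stand it fully down in the pocket of the grey capping nest and let go of it, then put the black over-cap squarely over its spray head and press straight down until it clicks past the collar and its rim sits flush on the bottle's shoulder. Keep pressing after the click and finish like that, without letting go: your gripper holding the cap down with a steady push as firm as a thumb's, not with full strength. Leave the beaker, funnel and label roll where they are.

Things in the scene. Friction and masses are not known exactly. Their poses are not given: they have to be found in the camera images.
- bottle_center (a point): Point on the axis of the loose clear-glass perfume bottle (93 mm high, about 220 g, amber inside, white spray button on a steel collar), 46 mm above its underside. Glass block 38 mm along its x, 56 mm along its y, 66 mm high, foot edges rounded 4 mm. Grip it across the 38 mm, 40 to 60 mm above the underside, so that the fingers clear the nest. A half turn makes no difference.
- bottle_shoulder (a point): On the bottle's axis, 70 mm above its underside: the flat round glass shoulder (36 mm across) on which the seated cap's rim comes to rest. Above it the steel collar, 17 mm in diameter, with a snap bead of 22.4 mm diameter 9 mm above the shoulder, tapering to 17 mm at 14 mm; then the white button, 13 mm in diameter, its top 23 mm above the shoulder.
- cap_center (a point): Centre of the loose plain black over-cap, a round cup 34 mm in diameter and 38 mm high (about 110 g), standing mouth down on the bench on the other side of the nest from the bottle. The point is 19 mm above the rim and 19 mm below the closed top. Bore 27 mm in diameter and 32 mm deep.
- nest_floor (a point): Centre of the pocket's floor in the capping nest, a grey block (74 mm in x, 92 mm in y) on an aluminium plate (100 x 130 mm) fixed to the bench, turned up to 0.5 rad. Pocket 41 mm in x, 59 mm in y, 20 mm deep, upright sides; floor 6 mm, block top 26 mm above the bench. The bottle stands in it x along x (or a half turn round).
- beaker: Bystander: small glass beaker, 47 mm across, 55 mm high; origin at the centre of its underside.
- funnel: Bystander: small steel funnel, mouth down, 57 mm across, 56 mm high; origin at the centre of its underside.
- label_roll: Bystander: roll of blank labels lying flat, 64 mm across, 26 mm high; origin at the centre of its underside.
- bottle: The bottle itself; origin at the centre of its underside, z up, x across the narrow 38 mm, y along the 56 mm. At the start it stands on the bench to the left or right of the nest, turned up to 0.5 rad.
- cap: The over-cap itself; origin at the centre of its rim, z to its closed top. Four spring fingers inside, 6 mm above the rim, reach in to 18.8 mm diameter. Pressed on, they touch with the rim 7 mm above the shoulder; the push rises to about 10 N (twice that if fast) near 3.5 mm, drops to almost nothing as it clicks over the bead, and rises again when the rim is home.
There are look-alikes about, which are no part of the job. Leave any purple look-alike of the bottle alone. Of the things that look like the part that bears nest_floor, the larger one is meant.

How it is judged:
By the outcome, as a careful person would: the job done as asked, in the order asked, and still so for the second after the job is handed in, while the arm keeps its last pose, push and grip.
It also fails if it takes over 64 s, if anything falls off the work surface, if the arm or the gripper's body presses on something with over 40 N, if the wrist force passes 120 N, or if a joint passes its speed limit or range.

## Working session

There is one attempt and no reset: what is moved stays moved. The work goes in short steps, each a Python script; the robot and the scene stay as the last script left them, time stands still between calls to the robot, and variables do not carry over. Pictures are saved under pics/ and viewed, about 8 in all and at most 12, crops included, and the job is handed in when it is done.

```bash
mkdir -p pics; ls
python3 - <<'E'
from rig import manip
import cv2,numpy as np
np.set_printoptions(precision=4,suppress=True)
for n in ["scene","top"]:
    c=manip.camera(n); cv2.imwrite(f"pics/{n}0.png",c["color"][:,:,::-1]); print(n,c["camera_matrix"],c["T"])
s=manip.state(); print(s["t"],s["tcp_pos"],s["orientation"],s["force"],s["finger_gap"])
E
```

```text
pics
scene [[509.7071   0.     279.1376]
 [  0.     509.7071 206.8478]
 [  0.       0.       1.    ]] [[ 0.5692 -0.6298  0.5286 -0.2157]
 [-0.8221 -0.4287  0.3746 -0.4699]
 [-0.0093 -0.6478 -0.7618  0.9467]
 [ 0.      0.      0.      1.    ]]
top [[431.2324   0.     282.4673]
 [  0.     431.2324 211.6102]
 [  0.       0.       1.    ]] [[-0.0015 -0.9989  0.0471  0.3577]
 [-0.9999  0.0009 -0.0128 -0.0238]
 [ 0.0128 -0.0471 -0.9988  1.0827]
 [ 0.      0.      0.      1.    ]]
0.1 [0.1393 0.6091 0.4041] [ 0.5526 -0.441   0.5533  0.4406] [ 0.7924 -0.1238 -1.0686] 0.08532285368250786
```

View pics/top0.png

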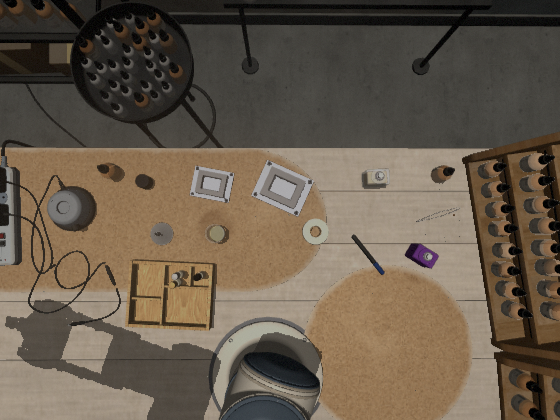

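View pics/scene0.png

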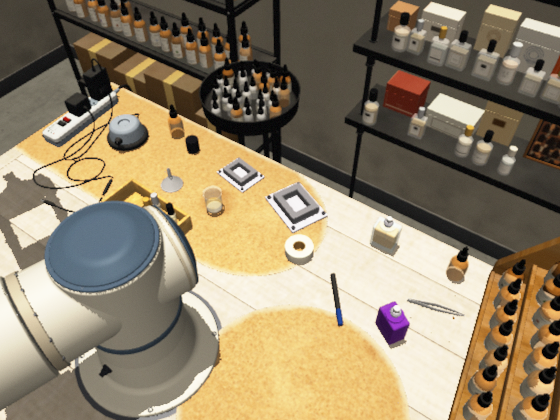

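Top view: the clear bottle is at (377,177) and its purple look-alike, to be left alone, at (423,255). There are two nests, small at (212,184) and large at (283,188); the large one is meant. The black cap is at (145,182). The amber droppers at (106,170) and (443,174) don't fit the description. I'll confirm with one enlarged crop.

```bash
cat > h.py <<'E'
import numpy as np,cv2
from scipy.spatial.transform import Rotation as R
np.set_printoptions(precision=4,suppress=True)
def ray(c,uv):
    K,T=c["camera_matrix"],c["T"]; d=T[:3,:3]@np.linalg.solve(K,[uv[0],uv[1],1]); return T[:3,3],d
def onz(c,uv,z):
    o,d=ray(c,uv); return o+d*(z-o[2])/d[2]
def proj(c,p):
    q=c["T"][:3,:3].T@(np.asarray(p)-c["T"][:3,3]); u=c["camera_matrix"]@q; return u[:2]/u[2]
def down(a):
    """tool x down, jaw axis (tool z) at world angle a"""
    z=np.array([np.cos(a),np.sin(a),0]); x=np.array([0,0,-1.]); y=np.cross(z,x)
    q=R.from_matrix(np.c_[x,y,z]).as_quat(); return q[[3,0,1,2]]
E
python3 - <<'E'
from rig import manip
from h import *
c=manip.camera("top"); s=manip.camera("scene")
t=c["color"][:,:,::-1]; g=s["color"][:,:,::-1]
def cr(i,u,v,w,h,W,H): return cv2.resize(i[v-h//2:v+h//2,u-w//2:u+w//2],(W,H),interpolation=cv2.INTER_CUBIC)
a=np.hstack([cr(t,283,188,80,80,400,300*400//400+100)[:300*1] if 0 else cr(t,283,188,66,66,266,300) , cr(t,377,177,44,50,266,300),cr(t,145,182,44,50,266,300)])
sc=lambda p:np.round(proj(s,p)).astype(int)
b=np.hstack([cr(g,297,206,66,66,266,300),cr(g,386,232,44,50,266,300),cr(g,193,145,44,50,266,300)])
cv2.imwrite("pics/crop1.png",np.vstack([a,b]))
hsv=cv2.cvtColor(t,cv2.COLOR_BGR2HSV)
# cap: dark
m=(hsv[...,2]<70).astype(np.uint8); m2=np.zeros_like(m); m2[165:200,130:160]=m[165:200,130:160]
n,l,st,ce=cv2.connectedComponentsWithStats(m2); print("cap",st,ce)
# light, unsaturated: plate/bottle/pocket
win={"nest":(250,160,318,218),"bottle":(360,162,396,194)}
for k,(x0,y0,x1,y1) in win.items():
    h=hsv[y0:y1,x0:x1]; print(k,h[(y1-y0)//2,::4].tolist())
h=hsv[160:220,250:318]
for name,mm in {"white":(h[...,1]<40)&(h[...,2]>170),"grey":(h[...,1]<60)&(h[...,2]<165)&(h[...,2]>60)}.items():
    cs,_=cv2.findContours(mm.astype(np.uint8),cv2.RETR_LIST,cv2.CHAIN_APPROX_NONE)
    for q in cs:
        if cv2.contourArea(q)>100:
            (u,v),wh,an=cv2.minAreaRect(q); print(name,cv2.contourArea(q),u+250,v+160,wh,an)
E
```

```text
cap [[     0      0    560    420 234998]
 [   135    174     18     16    202]] [[279.6166 209.5241]
 [143.8911 181.4158]]
nest [[16, 104, 147], [165, 3, 170], [150, 1, 171], [11, 21, 132], [10, 23, 131], [120, 3, 166], [120, 3, 172], [120, 4, 174], [120, 3, 173], [130, 4, 173], [130, 4, 173], [130, 4, 171], [16, 22, 128], [11, 19, 106], [120, 3, 173], [14, 65, 114], [16, 84, 148]]
bottle [[17, 47, 157], [17, 67, 69], [20, 52, 158], [20, 33, 169], [13, 18, 97], [11, 16, 124], [19, 37, 166], [15, 21, 171], [17, 48, 165]]
white 227.0 284.88013458251953 201.23629760742188 (26.27475929260254, 55.27936553955078) 79.59229278564453
white 262.5 282.56701278686523 187.97422790527344 (21.728408813476562, 13.910243034362793) 23.962491989135742
grey 350.0 282.48453521728516 187.65979385375977 (23.962169647216797, 16.24553871154785) 23.96249008178711
grey 280.0 303.0 173.5 (27.0, 28.0) 90.0
grey 1178.5 280.36082458496094 184.43814659118652 (45.28443908691406, 35.232513427734375) 23.962491989135742
```

View pics/crop1.png

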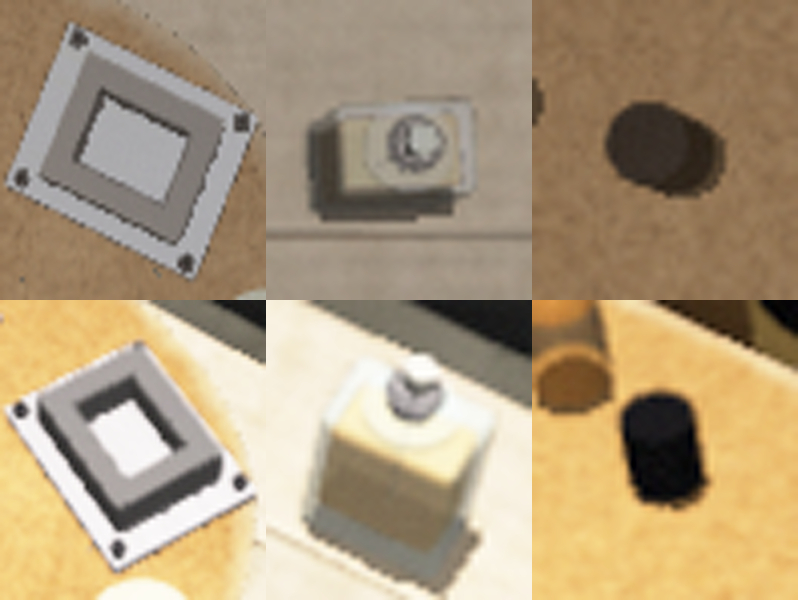

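The crop confirms the large grey nest (pocket turned about 24° in the image), the clear bottle with the white button, and the plain black cap. Next is a wrist look over each while moving across.

Run:
```python
from rig import manip
from h import *
import pickle
c=manip.camera("top")
P={"cap":onz(c,(143,180.5),.038),"nest":onz(c,(282.57,187.97),.006),"bottle":onz(c,(379.6,175.7),.093)}
P["nesttop"]=onz(c,(282,187),.026)
print(P)
pickle.dump(P,open("P0.pkl","wb"))
s=manip.state(); q=s["orientation"]; print("tool z",R.from_quat(np.r_[q[1:],q[0]]).as_matrix()[:,2])
for n,a in (("cap",0),("nest",-.42),("bottle",0)):
    p=P[n]; 
    for aa in (a,a+np.pi):
        print(n,aa,manip.inverse_kinematics([p[0],p[1],.40],down(aa)))
```

```text
{'cap': array([0.4827, 0.3007, 0.038 ]), 'nest': array([ 0.4678, -0.038 ,  0.006 ]), 'bottle': array([ 0.4873, -0.2614,  0.093 ]), 'nesttop': array([ 0.4681, -0.0363,  0.026 ])}
tool z [ 0.2229  0.9748 -0.0005]
cap 0 [ 0.4521  0.4191  1.4932 -0.      1.2292  0.4521]
cap 3.141592653589793 [ 0.4521  0.4191  1.4932 -0.      1.2292 -2.6895]
nest -0.42 [-0.2084  0.2815  1.7213 -0.      1.1388  0.2116]
nest 2.721592653589793 [-0.2084  0.2815  1.7213 -0.      1.1388 -2.93  ]
bottle 0 [-0.6003  0.3974  1.531  -0.      1.2132 -0.6003]
bottle 3.141592653589793 [-0.6003  0.3974  1.531  -0.      1.2132  2.5413]
```

Run:
```python
from rig import manip
from h import *
import pickle
P=pickle.load(open("P0.pkl","rb"))
V={}
for n,a in (("cap",0),("nest",-.42),("bottle",0)):
    p=P[n]; manip.move_pose([p[0],p[1],.40],down(a)); V[n]=manip.camera("wrist"); cv2.imwrite(f"pics/w_{n}.png",V[n]["color"][:,:,::-1]); print(n,manip.state()["t"],proj(V[n],p),V[n]["T"][:3,3])
pickle.dump(V,open("V.pkl","wb"))
ims=[cv2.resize(V[n]["color"][:,:,::-1],(400,300),interpolation=cv2.INTER_AREA) for n in V]
cv2.imwrite("pics/w3.png",np.vstack([np.hstack(ims[:2]),np.hstack([ims[2],ims[2]*0])]))
```

```text
cap 1.9917 [281.0396 180.4088] [0.4821 0.3745 0.3695]
nest 3.325 [280.8483 173.965 ] [0.4974 0.0295 0.3695]
bottle 4.275 [280.4941 194.8686] [ 0.4875 -0.1872  0.3693]
```

View pics/w3.png

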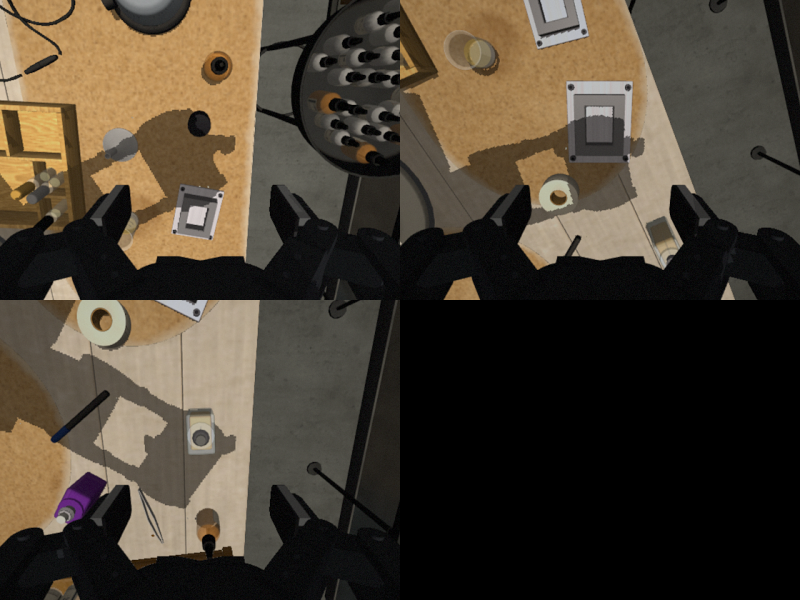

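Run:
```python
from h import *
import pickle
V=pickle.load(open("V.pkl","rb"))
def cr(n,u,v,w,h,W,H,g=1.0):
    i=V[n]["color"][v-h//2:v+h//2,u-w//2:u+w//2,::-1]; i=(255*(i/255.)**g).astype(np.uint8)
    i=cv2.resize(i,(W,H),interpolation=cv2.INTER_CUBIC)
    for k in range(0,w,10): cv2.putText(i,str(u-w//2+k),(k*W//w,8),0,.28,(0,0,255)); cv2.line(i,(k*W//w,9),(k*W//w,14),(0,0,255))
    for k in range(0,h,10): cv2.putText(i,str(v-h//2+k),(0,k*H//h+3),0,.28,(0,0,255)); cv2.line(i,(18,k*H//h),(24,k*H//h),(0,0,255))
    return i
a=cr("nest",280,172,100,120,500,600,.7); b=cr("bottle",280,184,60,60,300,300,.7); c=cr("cap",280,174,60,60,300,300,.5)
cv2.imwrite("pics/w4.png",np.hstack([a,np.vstack([b,c])]))
```

```text
(no output)
```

View pics/w4.png

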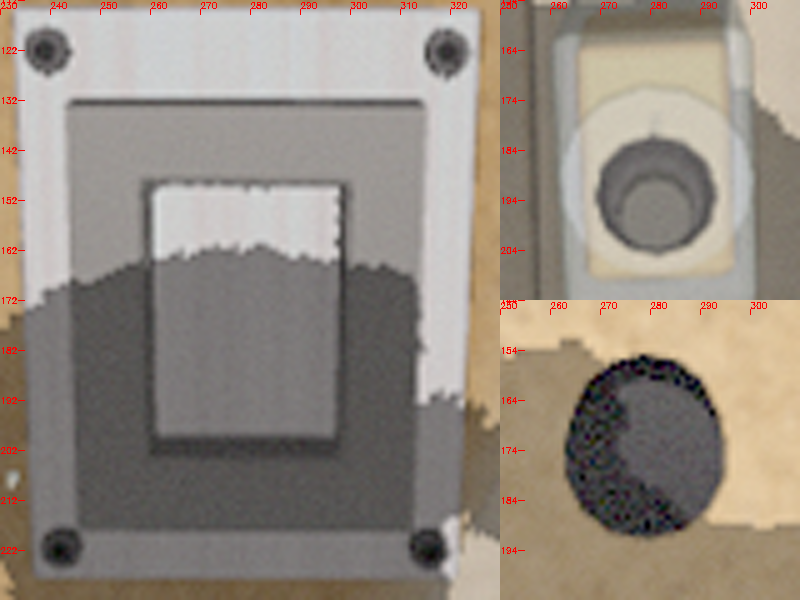

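Nest crop: block-top corners are at about (243.8,132.4), (314.8,132.6), (245.8,217.6), (312.6,217.6), and the pocket rim spans (259.4,148) to (299,203). The bottle's button top is at (281.2,196) and its shoulder disc at (281.4,190.6). The cap's outline runs u 263–294.6, v 165–201.2.

Run:
```python
from h import *
import pickle
V=pickle.load(open("V.pkl","rb"))
n=V["nest"]; 
for nm,px in (("block",[(243.8,132.4),(314.8,132.6),(312.6,217.6),(245.8,217.6)]),("pocket",[(259.4,148),(299.8,148.4),(298.8,203),(260.2,203)])):
    p=np.array([onz(n,x,.026)[:2] for x in px]); e=np.roll(p,-1,0)-p
    print(nm,p.mean(0),np.linalg.norm(e,axis=1),np.arctan2(e[:,1],e[:,0]))
b=V["bottle"]
L=lambda x,y:(250+x/5,154+y/5)
print("btn",onz(b,L(156,210),.093),"bead",onz(b,L(156,195),.079),"sh",onz(b,L(157,183),.070))
for nm,q1,q2 in (("left",(57,40),(67,299)),("right",(250,60),(255,299)),("amberL",(82,45),(90,270)),("amberR",(224,45),(233,270))):
    A,B=onz(b,L(*q1),.066 if 'a' not in nm else .055),onz(b,L(*q2),.066 if 'a' not in nm else .055); d=A-B; print(nm,A,B,np.arctan2(d[1],d[0])-np.pi/2)
print("shoulder width",onz(b,L(62,183),.07)-onz(b,L(253,183),.07))
c=V["cap"]
print("cap far edge",onz(c,(278.9,201.2),.038),"near rim",onz(c,(278.9,165),0.0),"sides",onz(c,(263.2,185),.03),onz(c,(294.6,185),.03))
```

```text
block [ 0.4667 -0.0362] [0.0724 0.0916 0.0734 0.0918] [-0.4212 -1.986   2.7234  1.1449]
pocket [ 0.4671 -0.036 ] [0.0418 0.0589 0.0419 0.0593] [-0.4283 -1.9909  2.7233  1.149 ]
btn [ 0.4879 -0.2624  0.093 ] bead [ 0.488  -0.2634  0.079 ] sh [ 0.4882 -0.2634  0.07  ]
left [ 0.4697 -0.2372  0.066 ] [ 0.4708 -0.2876  0.066 ] 0.02218593521795431
right [ 0.5054 -0.2409  0.066 ] [ 0.5071 -0.2876  0.066 ] 0.037578786023947375
amberL [ 0.4738 -0.24    0.055 ] [ 0.4749 -0.2851  0.055 ] 0.023401399389965993
amberR [ 0.501 -0.24   0.055] [ 0.5034 -0.2851  0.055 ] 0.052101409058524784
shoulder width [-0.0357 -0.      0.    ]
cap far edge [0.4805 0.2785 0.038 ] near rim [0.4803 0.31   0.    ] sides [0.4639 0.2939 0.03  ] [0.497 0.294 0.03 ]
```

```bash
cat >> h.py <<'E'
NEST=np.array([.4670,-.0361]); NA=-.421; BOT=np.array([.4881,-.2631]); BA=.03; CAP=np.array([.4804,.2943])
E
python3 - <<'E'
from rig import manip
from h import *
def st(m):
    s=manip.state(); print(m,round(s["t"],2),s["tcp_pos"],s["force"],round(s["finger_gap"],4))
manip.move_pose([*BOT,.285],down(BA)); manip.servo_line([*BOT,.205],v=.12,f_stop=8); st("down")
manip.grasp(40); st("grasp"); 
manip.servo_line([*BOT,.30],v=.15); st("lift")
manip.move_pose([*NEST,.30],down(NA)); st("over nest")
c=manip.camera("wrist"); cv2.imwrite("pics/held.png",c["color"][:,:,::-1])
s=manip.state(); print("btn exp",proj(c,[*NEST,.188]),"sh exp",proj(c,[*NEST,.165]))
E
```

```text
down 5.62 [ 0.4884 -0.2633  0.2059] [0.1058 0.2902 0.3961] 0.0851
grasp 6.12 [ 0.4881 -0.2631  0.2054] [-1.7638  0.5999  6.9564] 0.0377
lift 6.9 [ 0.4878 -0.2629  0.2992] [-0.1317  0.6355 -2.2159] 0.0375
over nest 7.81 [ 0.4674 -0.0367  0.2997] [ 0.2995 -0.3038 -1.4486] 0.0375
btn exp [279.8189 359.2247] sh exp [279.9548 312.691 ]
```

View pics/held.png

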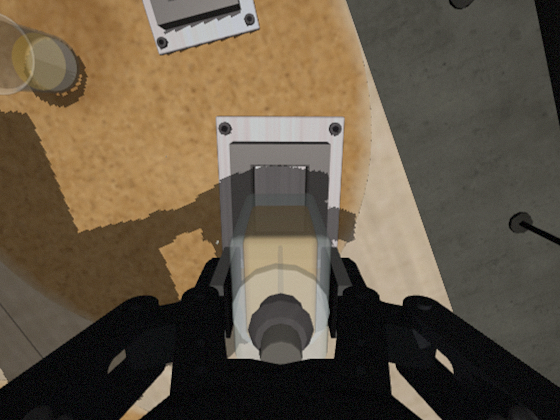

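Run:
```python
from rig import manip
from h import *
c=manip.camera("wrist"); s=manip.state(); p=s["tcp_pos"]; zb=p[2]-.205
print(c["T"][:3,3],c["camera_matrix"][0,0],p)
i=(255*(c["color"][...,::-1]/255.)**.45).astype(np.uint8)
x0,y0=210,110; k=3
j=cv2.resize(i[y0:y0+270,x0:x0+140],None,fx=2,fy=2,interpolation=cv2.INTER_CUBIC); raw=j.copy()
t=np.linspace(0,6.3,40)
for z,r,col in ((.07,.018,(0,255,0)),(.079,.0112,(0,0,255)),(.093,.0065,(255,0,0))):
    pts=[proj(c,[p[0]+r*np.cos(a),p[1]+r*np.sin(a),zb+z]) for a in t]; pts=(np.array(pts)-[x0,y0])*2
    cv2.polylines(j,[pts.astype(int)],True,col,1)
    print(z,(pts/2+[x0,y0]).min(0),(pts/2+[x0,y0]).max(0))
cv2.imwrite("pics/held2.png",np.hstack([raw,j]))
```

```text
[0.4969 0.0297 0.2692] 330.377222904642 [ 0.4675 -0.0372  0.2998]
0.07 [232.5001 269.032 ] [330.7703 354.0855]
0.079 [248.7866 300.5863] [314.6134 356.6108]
0.093 [260.1731 341.6623] [303.581  377.4367]
```

View pics/held2.png

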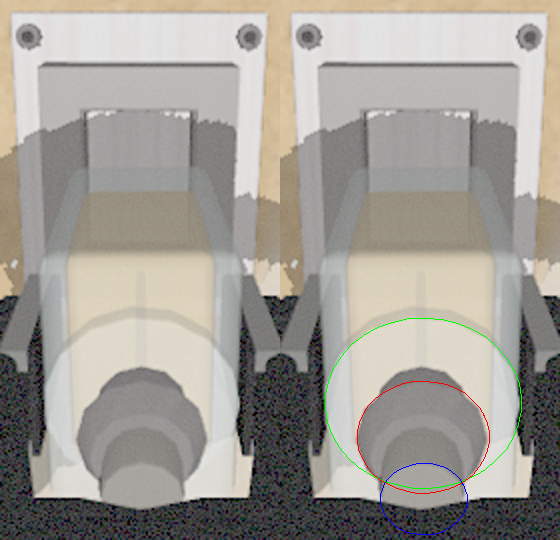

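The held bottle sits centred in the jaws: bead at u≈281, and shoulder and bead within about 1–2 mm of the overlay. Now I lower it into the pocket with force stops.

Run:
```python
from rig import manip
from h import *
def st(m):
    s=manip.state(); print(m,round(s["t"],2),s["tcp_pos"],s["force"],s["torque"],round(s["finger_gap"],4)); return s
manip.wait(.3); st("settled")
manip.servo_line([*NEST,.240],v=.12); manip.wait(.15); st("above pocket")
print(manip.servo_line([*NEST,.2125],v=.03,f_stop=6)); st("in")
```

```text
settled 8.21 [ 0.4671 -0.0365  0.3   ] [-0.5796 -0.141  -2.6633] [0.0012 0.0106 0.0309] 0.0375
above pocket 9.01 [ 0.4673 -0.0361  0.2407] [-0.1464  0.0242 -1.9366] [ 0.0252  0.0241 -0.0323] 0.0376
False
in 10.07 [ 0.4671 -0.0361  0.2126] [ 0.1144 -0.1759 -1.9462] [ 0.0079 -0.0179  0.0033] 0.037
```

Run:
```python
from rig import manip
from h import *
def st(m):
    s=manip.state(); print(m,round(s["t"],2),s["tcp_pos"],s["force"],s["torque"],round(s["finger_gap"],4)); return s
print(manip.servo_line([*NEST,.2085],v=.015,f_stop=6)); st("floor")
manip.gripper_open(); st("open")
manip.servo_line([*NEST,.30],v=.15); st("up")
manip.move_pose([*NEST+np.array([-.105*np.sin(-NA)*-1*-1,-.105*np.cos(NA)])*1.0,.36],down(NA)); st("look")
c=manip.camera("wrist"); import pickle; pickle.dump(c,open("n.pkl","wb"))
print(proj(c,[*NEST,.099]),proj(c,[*NEST,.076]))
cv2.imwrite("pics/nest2.png",c["color"][:,:,::-1])
```

```text
True
floor 10.3 [ 0.467  -0.0361  0.2112] [-0.3861  0.5174  6.8842] [0.1905 0.1695 0.0273] 0.0374
open 10.83 [ 0.4669 -0.036   0.2108] [-0.3517 -0.1094  0.0861] [ 0.0431 -0.0375  0.0552] 0.0857
up 11.57 [ 0.4667 -0.036   0.2995] [-0.2323  0.7981 -0.0965] [-0.0403 -0.0731 -0.0017] 0.0855
look 12.12 [ 0.4238 -0.1323  0.3594] [ 0.1093 -0.1346 -0.2363] [0.0254 0.0048 0.0143] 0.0855
[281.4785  52.1037] [281.4192  57.1203]
```

View pics/nest2.png

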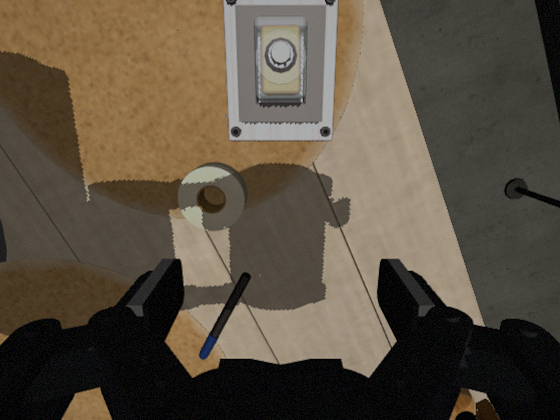

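The bottle stands upright in the pocket, with the button at about (281,53) against an expected (281.5,52). Next is a close measurement of the button from the standard hover pose, then the cap.

Run:
```python
from rig import manip
from h import *
def st(m):
    s=manip.state(); print(m,round(s["t"],2),s["tcp_pos"],s["force"],s["torque"],round(s["finger_gap"],4)); return s
manip.move_pose([*NEST,.40],down(NA)); manip.wait(.3); st("look")
c=manip.camera("wrist"); cv2.imwrite("pics/nest3.png",c["color"][:,:,::-1])
print("exp",proj(c,[*NEST,.099]),proj(c,[*NEST,.076]),proj(c,[*NEST,.085]))
i=(255*(c["color"][...,::-1]/255.)**.6).astype(np.uint8)
x0,y0=240,130
j=cv2.resize(i[y0:y0+100,x0:x0+80],None,fx=6,fy=6,interpolation=cv2.INTER_CUBIC)
for k in range(0,80,10): cv2.putText(j,str(x0+k),(k*6,9),0,.3,(0,0,255)); cv2.line(j,(k*6,10),(k*6,16),(0,0,255))
for k in range(0,100,10): cv2.putText(j,str(y0+k),(0,k*6+3),0,.3,(0,0,255)); cv2.line(j,(20,k*6),(26,k*6),(0,0,255))
cv2.imwrite("pics/nest3c.png",j)
```

```text
look 13.0 [ 0.4668 -0.0367  0.3996] [-0.353  -0.4825 -0.4159] [ 0.0344  0.     -0.012 ] 0.0851
exp [281.2347 194.2349] [281.2055 187.7104] [281.2164 190.1465]
```

View pics/nest3c.png

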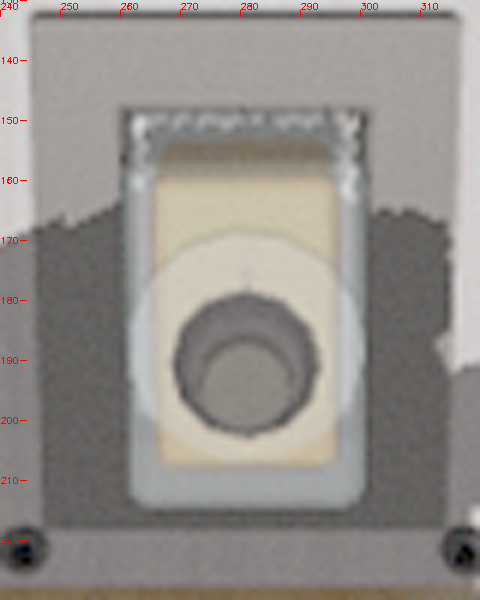

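The bead centre at (281.0,190.8) and button top at (281,194.3) match the nest-centred expectation to under 1 mm. On to the cap.

Run:
```python
from rig import manip
from h import *
def st(m):
    s=manip.state(); print(m,round(s["t"],2),s["tcp_pos"],s["force"],s["torque"],round(s["finger_gap"],4)); return s
manip.move_pose([*CAP,.26],down(0)); manip.servo_line([*CAP,.177],v=.12,f_stop=8); manip.wait(.15); st("down")
manip.grasp(80); manip.wait(.2); st("grasp")
manip.servo_line([*CAP,.31],v=.15); st("lift")
manip.move_pose([*NEST,.36],down(NA)); manip.wait(.3); st("over")
c=manip.camera("wrist"); cv2.imwrite("pics/capheld.png",c["color"][:,:,::-1])
```

```text
down 15.39 [0.4806 0.2944 0.1778] [ 0.1659 -0.0248 -1.0643] [-0.0029 -0.0144  0.0153] 0.0852
grasp 16.15 [0.4803 0.2943 0.1774] [-2.712  -1.1354 10.2526] [ 0.0792  0.6119 -0.0278] 0.032
lift 17.18 [0.4801 0.2942 0.3092] [-0.3845 -0.0154 -1.1651] [-0.0409  0.0626  0.0257] 0.0316
over 18.75 [ 0.4671 -0.0356  0.3599] [ 1.0958 -0.1583 -1.7   ] [-0.0288 -0.0194 -0.011 ] 0.0317
```

View pics/capheld.png

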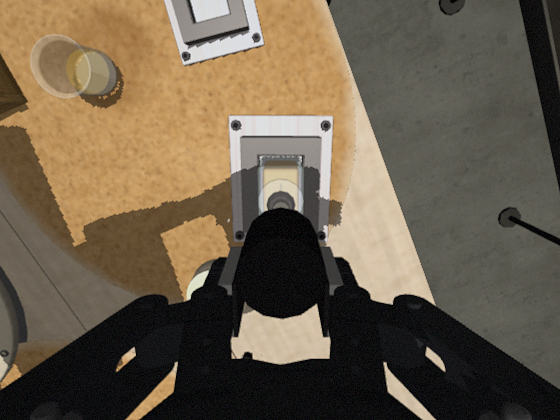

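Run:
```python
from rig import manip
from h import *
c=manip.camera("wrist"); s=manip.state(); p=s["tcp_pos"]; print(p,s["force"])
t=np.linspace(0,6.3,80)
for h in (0,.019,.038):
    q=np.array([proj(c,[p[0]+.017*np.cos(a),p[1]+.017*np.sin(a),p[2]-.1774+h]) for a in t]); print(h,q.min(0),q.max(0))
g=c["color"].max(2)
print("col 281 v195-220",g[200:220,281]); 
for v in (225,240,250,260,290,310): 
    r=g[v,225:340]; d=np.where(r<12)[0]; print(v,d.min()+225,d.max()+225, g[v,232:244],g[v,318:332])
i=np.clip(c["color"][190:370,200:360,::-1].astype(float)*6+10,0,255).astype(np.uint8)
cv2.imwrite("pics/caph2.png",cv2.resize(i,None,fx=3,fy=3,interpolation=cv2.INTER_CUBIC))
```

```text
[ 0.4671 -0.0358  0.3599] [ 0.7251 -0.1205 -1.3746]
0 [246.6119 228.3411] [316.1838 291.592 ]
0.019 [242.2904 244.5548] [320.7139 314.5268]
0.038 [236.7098 265.6808] [326.5658 343.8937]
col 281 v195-220 [ 77  85 111 120 118 120 113  77   3  10  12  12  10   9  12   8  14  10
  20  12]
225 251 311 [100 108 108 115 111 107 107 109 111 111  98  61] [ 87 110 111 109 104 132 175 194 200 114 147 159 158 181]
240 245 316 [ 92  86 106 110 113 104 100  90  98 102 115 111] [ 76 106  90  87  88  99 136 198 214 198 211 212 214 209]
250 241 319 [62 61 60 60 64 57 62 63 57 11 13  1] [  6  10  23  49  64  60  58  57  65  63  62  58  53 119]
260 239 322 [61 64 63 61 54 57 33 10  6  6 11 17] [16 20 12  7  8 31 60 61 60 62 64 58 61 61]
290 225 323 [22 15 15 17 10 19 19 20 18 12 23 14] [ 5 22 13 10 12  5 16 13 20 25 23 56 92 93]
310 229 339 [13 25 21 18 26 12 15 13  6 14 38 87] [92  3 14  4 14 17 23 26 24 24 18 11  7 11]
```

View pics/caph2.png

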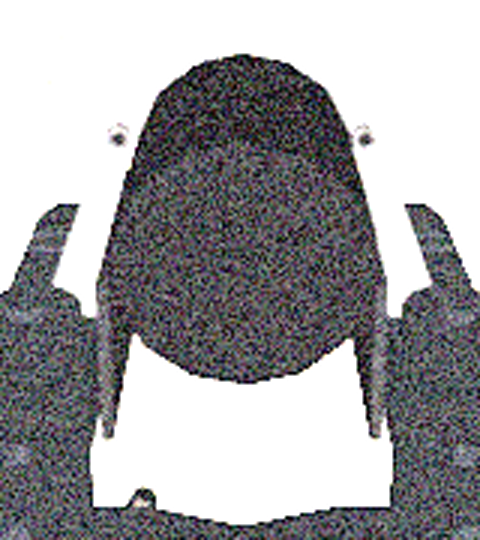

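The cap is gripped about 11 mm off centre: its outline starts at v=208 against an expected 228. I misread the crop offset by 10 px in the cap measurement. I'll put it back on the bench, re-measure and regrip.

Run:
```python
from rig import manip
from h import *
def st(m):
    s=manip.state(); print(m,round(s["t"],2),s["tcp_pos"],s["force"],round(s["finger_gap"],4)); return s
manip.move_pose([*CAP,.26],down(0)); manip.servo_line([*CAP,.19],v=.12); manip.wait(.1)
print(manip.servo_line([*CAP,.174],v=.02,f_stop=4)); st("placed")
manip.gripper_open(); manip.servo_line([*CAP,.26],v=.15)
p=np.array([.4804,.305]); manip.move_pose([*p,.40],down(0)); manip.wait(.3); st("look")
c=manip.camera("wrist"); cv2.imwrite("pics/cap3.png",c["color"][:,:,::-1])
u,v=proj(c,[*p,.019]).astype(int); print("exp",u,v)
m=np.zeros((420,560),np.uint8); m[v-40:v+40,u-40:u+40]=(c["color"][v-40:v+40,u-40:u+40].max(2)<45)
n,l,s,ce=cv2.connectedComponentsWithStats(m); k=1+np.argmax(s[1:,4]); print(s[k],ce[k])
x,y,w,h=s[k,:4]; um=x+(w-1)/2
print("far",onz(c,(um,y+h-.5),.038),"near",onz(c,(um,y-.5),0.))
# width of top circle
print("sides",onz(c,(x-.5,ce[k][1]+5),.036),onz(c,(x+w-.5,ce[k][1]+5),.036))
```

```text
True
placed 21.6 [0.4804 0.2943 0.1775] [ 0.912  -0.7726  6.2004] 0.0313
look 23.79 [0.4804 0.3049 0.399 ] [-0.2889 -0.3617  0.0533] 0.0855
exp 281 175
[266 158  31  37 909] [280.8922 176.2816]
far [0.4802 0.2891 0.038 ] near [0.4801 0.3217 0.    ]
sides [0.4642 0.3026 0.036 ] [0.4961 0.3027 0.036 ]
```

Run:
```python
from rig import manip
from h import *
def st(m):
    s=manip.state(); print(m,round(s["t"],2),s["tcp_pos"],s["force"],round(s["finger_gap"],4)); return s
CAP=np.array([.4803,.3055])
manip.move_pose([*CAP,.26],down(0)); manip.servo_line([*CAP,.177],v=.12,f_stop=8); manip.wait(.15); st("down")
manip.grasp(80); manip.wait(.2); z0=st("grasp")["tcp_pos"][2]
manip.servo_line([*CAP,.31],v=.15)
manip.move_pose([*NEST,.36],down(NA)); manip.wait(.3); p=st("over")["tcp_pos"]
c=manip.camera("wrist"); i=np.clip(c["color"][190:370,200:360,::-1].astype(float)*6+10,0,255).astype(np.uint8)
i=cv2.resize(i,None,fx=3,fy=3,interpolation=cv2.INTER_CUBIC); t=np.linspace(0,6.3,80)
for h in (0,.038):
    q=np.array([proj(c,[p[0]+.017*np.cos(a),p[1]+.017*np.sin(a),p[2]-z0+h]) for a in t]); print(h,q.min(0),q.max(0))
    cv2.polylines(i,[((q-[200,190])*3).astype(int)],True,(0,0,255),1)
cv2.imwrite("pics/caph4.png",i)
```

```text
down 25.45 [0.4806 0.3056 0.1779] [-1.7476  0.2046  0.319 ] 0.0855
grasp 26.2 [0.4803 0.3055 0.1774] [-2.4071 -1.1648  9.0834] 0.0324
over 28.83 [ 0.4671 -0.0356  0.3599] [ 0.7288 -0.3869 -1.5557] 0.0324
0 [246.6004 228.1321] [316.1712 291.3938]
0.038 [236.6916 265.4073] [326.5456 343.6387]
```

View pics/caph4.png

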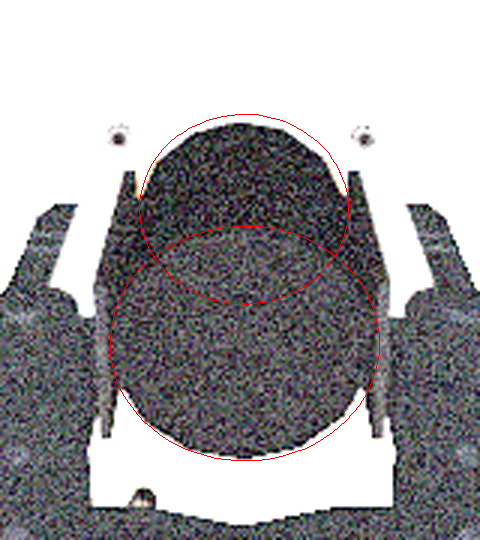

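The cap is now centred to about 1 mm. Next I press slowly in small steps and log the force profile.

Run:
```python
from rig import manip
from h import *
manip.servo_line([*NEST,.285],v=.1); manip.wait(.2)
print(manip.servo_line([*NEST,.263],v=.05,f_stop=8)); manip.wait(.2)
s=manip.state(); f0=s["force"][2]; print(s["t"],s["tcp_pos"],s["force"])
z=.263
while z>.2505:
    z-=.0008; hit=manip.servo_line([*NEST,z],v=.012,f_stop=16); s=manip.state()
    print(round(z,4),round(s["tcp_pos"][2],4),s["force"],hit,round(s["t"],2),round(s["finger_gap"],4))
    if hit or s["force"][2]-f0>22: break
```

```text
False
30.775 [ 0.4671 -0.0361  0.2632] [-0.735   0.345  -0.9807]
0.2622 0.2622 [ 0.9378  0.1683 -0.7736] False 31.02 0.0324
0.2614 0.2614 [-0.3651  0.159  -1.2098] False 31.27 0.0323
0.2606 0.2605 [ 1.4196 -0.0803 -0.7951] False 31.52 0.0325
0.2598 0.2598 [ 0.4966  0.1134 -0.6557] False 31.77 0.0321
0.259 0.259 [ 0.358   0.4864 -0.1158] False 32.02 0.032
0.2582 0.2583 [1.1119 0.2554 3.1573] False 32.27 0.0325
0.2574 0.2574 [1.6234 0.3922 1.8399] False 32.52 0.0325
0.2566 0.2565 [ 1.346   0.1153 -0.6109] False 32.77 0.0325
0.2558 0.2557 [ 0.6374  1.0035 -0.2046] False 33.02 0.0321
0.255 0.2547 [-0.3224  1.259  -3.8111] False 33.27 0.0326
0.2542 0.2541 [-0.1566  0.9696 -2.5783] False 33.52 0.0324
0.2534 0.2536 [-0.4452  3.4276  3.5225] False 33.77 0.0326
0.2526 0.2534 [-1.273   7.1935 21.8269] False 34.02 0.0322
```

Run:
```python
from rig import manip
from h import *
for k in range(3):
    manip.wait(.4); s=manip.state(); print(round(s["t"],2),s["tcp_pos"],s["force"],s["torque"],round(s["finger_gap"],4))
for n in ("wrist","scene","top"):
    c=manip.camera(n); cv2.imwrite(f"pics/fin_{n}.png",c["color"][:,:,::-1])
    if n=="scene":
        u,v=proj(c,[*NEST,.08]).astype(int); print(u,v); cv2.imwrite("pics/fincrop.png",cv2.resize(c["color"][v-60:v+60,u-75:u+75,::-1],(750,600),interpolation=cv2.INTER_CUBIC))
```

```text
34.42 [ 0.4672 -0.0359  0.2534] [-2.8076  6.9929 20.8662] [1.2958 0.5474 0.0408] 0.0324
34.83 [ 0.4672 -0.0359  0.2534] [-2.1302  6.8684 21.5261] [ 1.2493  0.5248 -0.0511] 0.0329
35.23 [ 0.4672 -0.0359  0.2534] [-1.7503  6.1023 21.2933] [ 1.234   0.4987 -0.0398] 0.0322
296 183
```

The 12-picture limit is used up, so from here I go by force and height. A tiny sideways nudge should take out the 7 N side load.

Run:
```python
from rig import manip
from h import *
manip.servo_line([NEST[0]-.0001,NEST[1]+.0003,.2526],v=.01)
for k in range(3):
    manip.wait(.3); s=manip.state(); print(round(s["t"],2),s["tcp_pos"],s["force"],s["torque"],round(s["finger_gap"],4))
```

```text
35.92 [ 0.4671 -0.0356  0.2533] [-1.8788  5.1396 20.4555] [ 1.0033  0.3855 -0.0064] 0.0321
36.23 [ 0.4671 -0.0356  0.2533] [-2.0202  5.7217 20.3212] [ 1.0308  0.3965 -0.0194] 0.0327
36.52 [ 0.4672 -0.0356  0.2533] [-1.5906  6.0522 19.4133] [0.9751 0.4002 0.0585] 0.0323
```

```bash
python3 - <<'E'
import cv2
g=cv2.imread("pics/fin_wrist.png").max(2); print(g[335:352,270],g[335:352,290]); print("upper",g[225:245,281])
E
python3 -c "
from rig import manip
manip.hand_in(); s=manip.state(); print(s['t'],s['tcp_pos'],s['force'])"
```

```text
[ 9 15 12  9 17  7 18 71 98 95 96 98 95 94 92 92 94] [ 10   9  11  11  15   5  37  81 104 102 106 103 106 106 105 105 110]
upper [153 170 194 200 194 127   4   3  11  18  15   3   1   2   9  10   4   3
  10  12]
the job is handed in; nothing more can be done
the job is handed in; nothing more can be done
```

The bottle is standing in the large grey nest and released, and the cap is pressed home on it. The gripper is still holding the cap down with a steady push of about 20 N. I handed the job in at about 36.5 s.

**Bottle:** It touched the pocket floor at the expected height, with the TCP at 0.2112 m against 0.2114 m expected. After release it measured within 1 mm of the nest centre.

**Cap grip:** My first grip on the cap was about 11 mm off centre because I misread a crop offset. The wrist view showed it, so I put the cap back on the bench, measured again and regripped it to about 1 mm.

**Press:**
- The force rose, went slightly negative around the snap bead, and then hit a hard stop with the TCP at 0.2533–0.2534 m. The rim-on-shoulder height is 0.2534 m.
- The 10 N peak itself did not show in my samples; the highest reading was about 3 N. The click is inferred from the drop below zero and the stop height.
- In the last wrist image the cap edge sits at the same pixel (about v=342) as before pressing, so it did not slip in the grip.

**Not clean:**
- About 5–7 N of sideways force remained in the final push, and a 0.3 mm nudge barely reduced it.
- I could not look at a final picture, because the 12-picture limit was used up.
- I did not check the beaker, funnel and label roll after the press. The arm stayed clear of them by plan.

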